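# Seat the bar and press the guarded hold-down lever

## Task

Push the flat aluminium bar along its channel, by its outer end, until it is fully home against the end stop under the guard; slide it only, do not lift it. Then reach down through the window in the guard plate with the closed fingertips and press the hold-down lever all the way down, without the robot ever touching the guard. Leave the loose things round the fixture where they are, and finish clear of everything.

Things in the scene. Friction and masses are not known exactly. Their poses are not given: they have to be found in the camera images.
- fixture: Blue bar fixture, bolted down. Origin on the table; z up, x away from the robot at yaw 0, y along the channel towards the end stop. Block 30 mm high: x -110..130, y -70..110 mm, plus a tongue x -5..85, y -150..-70 mm. Channel along y at x = 40 mm, floor at z = 30 mm, 43 mm wide between two rails 6 mm high (y -140..80). Lever bracket at x 100, y 0, 66 mm high.
- stop (a point): Centre of the end stop's face at fixture x 40, y 80, z 36 mm; same axes as the fixture. The bar is home when its nose touches this face.
- bar: Loose flat aluminium bar 40 mm wide (x), 240 mm long (y), 12 mm thick, about 0.3 kg, lying in the channel, its y along the fixture's y; origin: centre of its underside. Starts 30 to 60 mm short of the stop. Its outer end overhangs the tongue (by 10 mm when home), 30 mm of free air below it, and when home is still 95 mm outside the guard.
- bar_nose (a point): Middle of the bar's end face towards the stop, at half thickness.
- bar_tail (a point): Middle of the bar's outer end face, at half thickness (36 mm above the table): push here towards the stop. It slides with a few newtons.
- guard: Grey guard fixed over the fixture: a level plate 4 mm thick, its top 104 mm above the table, on four corner posts, with two thin bars across the front; no part may be touched. Origin and axes are the fixture's; the plate covers x -105..85, y -65..75 mm and has one rectangular window.
- window (a point): Centre of the guard's window at the plate's top face (fixture x -30, y 5, z 104 mm). The opening is 70 mm along the fixture's x and 86 mm along its y. Nothing stands above it.
- lever (a joint): Hinge of the steel hold-down lever under the guard, rad: 0 fully raised, 0.2 fully down on its stop; starts 0 to 0.03. Friction holds it where it is left; about 3 N down on the paddle moves it. Axis along the fixture's y at x 100, z 55 mm. When down it lies level, its foot 1.5 mm above the bar.
- paddle (a point): Centre of the top face of the lever's flat paddle (50 mm along x, 44 mm along y, 12 mm thick), seen through the window: 130 mm from the hinge towards the robot, at fixture x -26 to -30, y 0. It is 87 mm above the table when raised, 61 mm when fully down (43 mm below the guard's top face).
- offcut: Bystander, loose: aluminium block 60 x 45 x 20 mm lying beside the tongue, on the robot's side. Origin at its underside.
- bolt: Bystander, loose: short hex-type bolt standing on its 30 mm head, 45 mm high, left of the fixture. Origin at its underside.
- tin: Bystander, loose: small tin, 70 mm across, 80 mm high, left of the fixture. Origin at its underside.
- wrench: Bystander, loose: wrench about 170 mm long lying flat left of the fixture. Origin at its underside.
- drift: Bystander, loose: steel pin 18 mm thick, 55 mm high, standing upright on the table beyond the bar. Origin at its underside.
- jar: Bystander, loose: jar 56 mm across, 85 mm high, standing beyond the fixture's far left corner. Origin at its underside.
Mind the look-alikes: they are no part of the job. Of the things shaped like the bar, the aluminium one is meant.

How it is judged (in metres and radians):
On the way, in this order (a step that is already met when the one before it is completed fails the run):
1. the bar is pushed home against the end stop (within 4 mm) (y of bar_nose in the frame of stop above -0.004 m), for 0.2 s.
2. then the lever is pressed fully down (value of joint lever above 0.18 rad), for 0.2 s.
At the end, for the whole second after the job is handed in: The bar lies flat in the channel, at rest, its nose within 4 mm of the stop, and the lever stays down (joint above 0.18 of 0.2 rad) (y of bar_nose in the frame of stop above -0.004 m and value of joint lever above 0.18 rad and angle between bar's own z axis and vertical below 0.03 rad and z of bar in the frame of fixture below 0.033 m and linear speed of bar below 0.01 m/s); the robot touches nothing.
It fails at once if the robot touches the guard (contact force between any of the fingers, the arm and guard above 0.3 N).
It fails at once if the bar is lifted or tipped (raised more than 6 mm or tilted more than 0.1 rad) (z of bar in the frame of fixture above 0.036 m or angle between bar's own z axis and vertical above 0.1 rad).
It fails at once if a loose bystander is moved more than 25 mm (distance of any of offcut, bolt, tin, wrench, drift, jar from where it was at the start of the episode above 0.025 m).
It also fails if it takes over 43 s, if anything falls off the work surface, if the arm or the gripper's body presses on something with over 40 N, if the wrist force passes 120 N, or if a joint passes its speed limit or range.

## Robot

A 6-joint arm with a two-finger parallel gripper is mounted at the origin on the work surface. World frame = base frame: x ahead of the robot, y to its left, z up, the work surface at z = 0. Lengths are in m, angles in degrees, forces in N, time in s.
With the tool pointing down it reaches from about 0.325 to 0.75 m from the base axis. Payload 7.6 kg.
Tool frame: the origin (TCP) lies on the centre line of the jaws, within the pads' length; the fingertips stand 8 mm ahead of it and the grasp point (between the pads) lies 11 mm behind it; z points along the fingers, y is the direction in which the jaws open and shut (so a half turn about z gives the same grasp; the last joint's range is limited). The gripper opens to 85 mm and grips with 20 to 120 N. Pads are 22 mm wide; open, the fingers measure 114 mm over their backs; the gripper's body (76 mm by 85 mm) begins 54 mm behind the grasp point. The pads swing forward as they close: fully open they stand 13 mm farther back than shut.
Start: joints at [61.576, 2.991, 80.254, -0, 96.75, -4.028], TCP at [0.217, 0.478, 0.239] pointing down, gripper open.
Joint ranges: [-166.34, 166.34], [-52.06, 124.39], [6.96, 135.62], [-60.46, 240.46], [14.63, 156.25], [-167.68, 167.68]. Speed limits (degrees/s): [147.25, 147.25, 172.46, 180, 180, 180].

## Interface

Orientations are given as [roll, pitch, yaw] about the fixed x, y, z axes, in that order (R = Rz(yaw) Ry(pitch) Rx(roll)).
In Python, from workcell import bot gives the robot as it stands.
- The arm moves only by the shell command python3 -m creep 'ROWS'. ROWS is JSON, one flat list of numbers, 5 for each row, row after row: the shift along the tool's x, y, z in mm, then the turn about the tool's z in rad, then the closure in counts, from 0 (fully open) to 255 (shut). In form: [tx, ty, tz, turn, fingers, tx, ty, tz, turn, fingers, ...]. A call has exactly 10 rows; each row shifts and turns the commanded pose from where the row before left it, along the tool's axes as they then stand; what a row does not reach is not made up. A row lasts 1/8 s, in which the tool goes at most 62.5 mm and 10.7 degrees, less where a joint would pass 70% of its speed; a pose out of reach is approached as far as the arm can. A call with a gripper value outside its range is refused whole. The fingers move at their own pace and stop on an object; the grip force is fixed at half the most. Time passes only in rows, so rows that do not move let the fingers close, or fill a call up. It gives the time, the measured TCP pose, the force and the opening at its end, in the units of the state.
- bot.observe(): the state, without advancing time (a new reading comes with each control period).
- bot.get_image(name): name is "scene" or "top"; returns the picture (400x640x3 uint8, red, green, blue); there is no depth.
- bot.calibration(name): a dict with "mtx" (3x3 intrinsics, pixels), "k1" (the pictures are not rectified: a ray, as slopes to the right and down, at radius r is drawn at 1 + k1 r^2 times it, then the intrinsics apply), "extrinsics" (4x4, takes a point from camera to world coordinates). Camera axes: x right, y down, z forward; pixel columns grow to the right and rows downward; lengths in m; the calibration is good to about 2 mm. A picture is of the moment at which its call begins. calibration takes no time and is no camera call.
- bot.sign_off(): hands the job in, once; it reports no verdict.
Trained networks look in the newest picture that a camera, given by its name, has taken for a name from the list of things; names that differ only in an ending like _2 or _b are one class to them, and where a whole thing is asked for, a point or a joint stands for the part that bears it (a point fixed in the world has none). Each returns a list of dicts, best first, with "confidence" (0 to 1); they miss things now and then, are a little off and sometimes report something else, mostly with a low value. They report only what shows in the picture. A call takes as long as a camera call. They do not tell look-alikes from the thing itself.
- bot.spot_in(camera, query): "location" ([x, y, z] in m, in the coordinates of the camera as it stood for that picture, good to about 4 mm: the middle of the surface that is visible of it).
The state is a dict: "time_s": time; "qpos": joint angles; "qvel": joint speeds; "tau": joint torques, N m; "tool_pos": TCP position; "tool_rot": TCP orientation; "force": force on the tool from outside, world axes, zero at the start; "wrist_torque": the same for the moment, N m; "finger_gap": finger opening in m.
Only numpy, scipy, OpenCV 4.12 (cv2) and the standard library are available. Lean on these libraries where they do the work, as an engineer would, in place of code of your own. Each camera call takes 0.05 s, during which the arm holds its last target. There are 200 camera calls.

## Working session

There is one attempt and no reset: what is moved stays moved. The work goes in short steps, Python scripts to look and compute and a shell command to move; the robot and the scene stay as the last step left them, time stands still between calls to the robot, and variables do not carry over. Pictures are saved under pics/ and viewed, about 8 in all and at most 12, crops included, and the job is handed in when it is done.

```bash
mkdir -p pics
cat > h.py <<'E'
import numpy as np, cv2
from workcell import bot
def snap(cam,fn=None):
    im=np.array(bot.get_image(cam))
    if fn: cv2.imwrite('pics/'+fn,im[:,:,::-1])
    return im
def cal(c):
    d=bot.calibration(c); return np.array(d['mtx']),d['k1'],np.array(d['extrinsics'])
def proj(c,P):
    K,k,E=cal(c); P=np.atleast_2d(P); p=(P-E[:3,3])@E[:3,:3]; s=p[:,:2]/p[:,2:]
    r2=(s**2).sum(1,keepdims=True); s=s*(1+k*r2); return s@K[:2,:2].T+K[:2,2]
def ray(c,uv,z):
    K,k,E=cal(c); d=np.array([(uv[0]-K[0,2])/K[0,0],(uv[1]-K[1,2])/K[1,1]]); s=d.copy()
    for _ in range(20): s=d/(1+k*(s@s))
    v=E[:3,:3]@np.array([*s,1]); o=E[:3,3]; return o+v*(z-o[2])/v[2]
def spot(c,q):
    E=cal(c)[2]
    return [(round(r['confidence'],2),(E[:3,:3]@np.array(r['location'])+E[:3,3]).round(3).tolist(), proj(c,E[:3,:3]@np.array(r['location'])+E[:3,3]).round()[0].tolist()) for r in bot.spot_in(c,q)]
E
python3 - <<'E'
from h import *
a=snap('top');b=snap('scene')
cv2.imwrite('pics/top1.png',a[:,:,::-1]);cv2.imwrite('pics/scene1.png',b[:,:,::-1])
for c in('top','scene'):
    print(c,cal(c)[2].round(3).tolist())
    for q in ('bar','fixture','guard','paddle','offcut','bolt','tin','wrench','drift','jar'):print(q,spot(c,q))
print(bot.observe())
E
```

```text
top [[0.017, -0.998, 0.062, 0.345], [-1.0, -0.017, 0.002, 0.024], [-0.001, -0.062, -0.998, 1.404], [0.0, 0.0, 0.0, 1.0]]
bar [(0.88, [0.437, -0.267, 0.008], [421.0, 199.0]), (0.8, [0.562, -0.028, 0.038], [338.0, 152.0]), (0.75, [0.201, 0.323, 0.011], [211.0, 279.0])]
fixture [(0.82, [0.51, 0.116, 0.088], [285.0, 168.0]), (0.32, [0.558, -0.03, 0.041], [339.0, 154.0])]
guard [(0.56, [0.51, 0.113, 0.105], [286.0, 167.0])]
paddle [(0.7, [0.484, 0.103, 0.081], [290.0, 178.0])]
offcut [(0.75, [0.464, -0.028, 0.023], [338.0, 188.0]), (0.6, [0.512, 0.112, 0.106], [286.0, 166.0]), (0.16, [0.559, -0.026, 0.04], [338.0, 154.0])]
bolt [(0.5, [0.427, 0.237, 0.01], [244.0, 200.0])]
tin [(0.75, [0.512, 0.287, 0.08], [222.0, 166.0])]
wrench [(0.79, [0.47, 0.353, 0.002], [204.0, 184.0])]
drift [(0.58, [0.646, -0.009, 0.058], [332.0, 121.0]), (0.51, [0.512, 0.111, 0.104], [287.0, 167.0])]
jar [(0.82, [0.628, 0.27, 0.082], [230.0, 124.0])]
scene [[0.406, 0.536, -0.74, 1.179], [0.914, -0.253, 0.318, -0.265], [-0.017, -0.806, -0.592, 0.665], [0.0, 0.0, 0.0, 1.0]]
bar [(0.97, [0.224, 0.314, 0.01], [368.0,
[... 645 characters left out ...]
0.25, [0.653, -0.016, 0.036], [334.0, 279.0])]
{'time_s': 1.1, 'qpos': array([ 6.15758305e+01,  2.99135271e+00,  8.02573980e+01,  8.33460822e-04,
        9.67476822e+01, -4.02895763e+00]), 'qvel': array([ 0.02823814,  0.02380131, -0.03778549, -0.07159099,  0.01993706,
        0.02506239]), 'tau': array([ 2.23115076e-04, -3.81536686e+01, -3.60311365e+01, -5.98622591e-05,
        3.58753341e-04, -2.45081843e-06]), 'tool_pos': array([0.21682955, 0.4781439 , 0.23929043]), 'tool_rot': array([ 1.79996384e+02, -5.75014522e-04,  1.55604886e+02]), 'force': array([-0.15223663,  0.11890859, -0.39624271]), 'wrist_torque': array([-0.007532  , -0.0044832 , -0.03135213]), 'finger_gap': 0.08533275963735605}
```

View pics/top1.png

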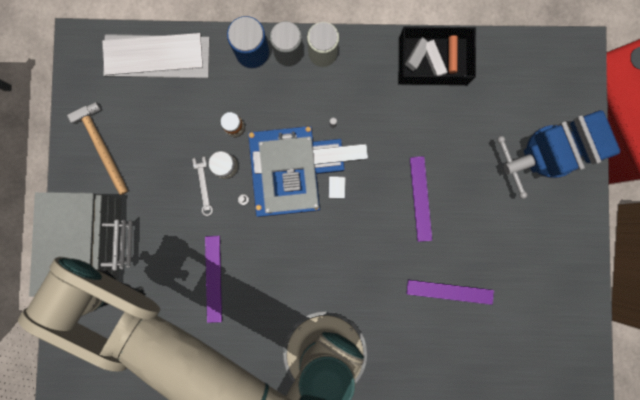

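View pics/scene1.png

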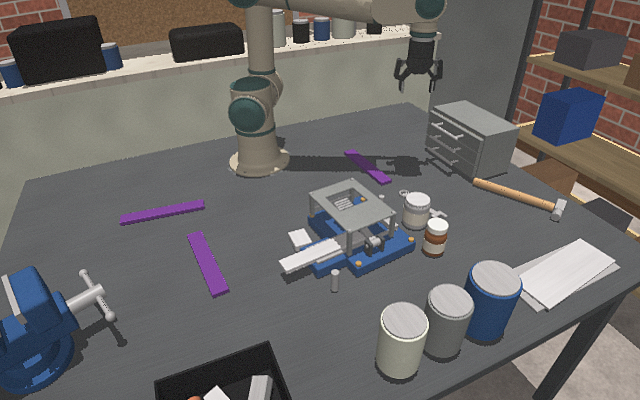

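The top view shows the fixture at about (285,170). The candidates for the bar are the silver one in the channel at (340,153) and the purple ones at (421,199), (450,292) and (212,279). Only the silver one in the channel is aluminium, so I'll confirm it in a crop and fit the fixture pose from that.

Run:
```python
from h import *
im=cv2.imread('pics/top1.png')[115:225,230:380]
cv2.imwrite('pics/crop1.png',cv2.resize(im,None,fx=5.3,fy=5.3,interpolation=cv2.INTER_CUBIC))
```

```text
(no output)
```

View pics/crop1.png

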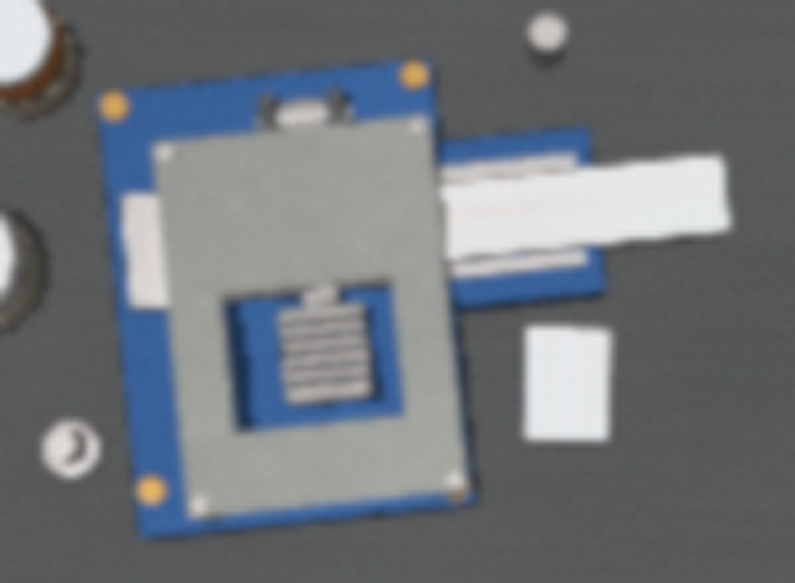

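The crop shows the silver (aluminium) bar in the channel, with its tail end at about crop (727,192). The paddle is visible through the window at (327,352), the offcut is at (567,383) and the drift is at (547,33). Next I'll fit the poses.

```bash
cat > fit.py <<'E'
from h import *
from scipy.optimize import least_squares
L=[(152,145,85,75,104),(430,117,85,-65,104),(470,490,-105,-65,104),(188,520,-105,75,104),
(225,300,5,48,104),(390,283,5,-38,104),(405,412,-65,-38,104),(238,432,-65,48,104),
(100,95,130,110,30),(433,62,130,-70,30),(143,538,-110,110,30),(478,503,-110,-70,30),(588,128,85,-150,30),(605,295,-5,-150,30)]
L=np.array(L,float); f=lambda q:(np.array(q)+.5)/5.3-.5+np.array([230,115])
uv=f(L[:,:2])
def W(p,P):
    c,s=np.cos(p[2]),np.sin(p[2]);P=np.atleast_2d(P)/1000
    return np.c_[p[0]+c*P[:,0]-s*P[:,1],p[1]+s*P[:,0]+c*P[:,1],P[:,2]]
r=least_squares(lambda p:(proj('top',W(p,L[:,2:]))-uv).ravel(),[.51,.11,.1],loss='soft_l1')
p=r.x
print('fixture',p,np.degrees(p[2]));print((r.fun.reshape(-1,2)).round(1).tolist())
np.save('fx.npy',p)
def inv(P): 
    c,s=np.cos(p[2]),np.sin(p[2]);d=np.array(P)[:2]-p[:2];return np.array([c*d[0]+s*d[1],-s*d[0]+c*d[1]])*1000
for q in [(724,155),(730,230)]: print('tail corner fix mm',inv(ray('top',f(q),.042)))
for n,q in dict(offc1=(525,325),offc2=(612,325),offc3=(610,440),offc4=(524,440)).items(): print(n,inv(ray('top',f(q),.02)))
print('drift',inv(ray('top',f((547,33)),.055)))
print('paddle',inv(ray('top',f((327,352)),.085)))
for n,P in dict(tail0=(40,-210,36),home=(40,-160,36),window=(-30,5,104),paddle=(-28,0,87)).items(): print(n,W(p,P)[0].round(4))
E
python3 fit.py
```

```text
fixture [0.50114869 0.10327066 0.12033702] 6.894803499136128
[[0.2, -0.0], [-0.1, -0.1], [-0.3, 0.3], [0.3, 0.1], [-0.6, -0.6], [0.5, -0.7], [0.3, 1.0], [-0.5, 0.6], [-0.7, -0.4], [-0.1, -0.6], [-0.7, 0.6], [0.2, 0.6], [0.5, -0.3], [0.7, -0.2]]
tail corner fix mm [  60.45979881 -217.42262053]
tail corner fix mm [  20.57116949 -216.23982701]
offc1 [ -15.87799164 -104.42137739]
offc2 [ -20.67211992 -150.60047283]
offc3 [ -81.71793122 -142.99950869]
offc4 [-76.99773684 -97.47252426]
drift [ 131.92881249 -130.77020757]
paddle [-26.18046658  -0.77955623]
tail0 [ 0.5661 -0.1004  0.036 ]
home [ 0.5601 -0.0508  0.036 ]
window [0.4708 0.1046 0.104 ]
paddle [0.4734 0.0999 0.087 ]
```

```bash
python3 -m creep '[0,0,0,0.171,255, 0,0,0,0.171,255, 0,0,0,0.171,255, 0,0,0,0.171,255, 0,0,0,0.170,255, 0,0,0,0.170,255, -20,8,0,0,255, -40,17,0,0,255, -40,17,0,0,255, -40,17,0,0,255]'; python3 -m creep '[-45,20,0,0,255, -45,20,0,0,255, -45,20,0,0,255, -45,20,0,0,255, -45,20,0,0,255, -45,20,0,0,255, -45,20,0,0,255, -45,20,0,0,255, -45,20,0,0,255, -45,20,0,0,255]'
```

```text
time_s: 2.35
tool_pos: [0.2931, 0.3441, 0.2394]
tool_rot: [180.0, -0.0, 97.1]
force: [0.8, 0.0, -0.0]
finger_gap: 0.0005
time_s: 3.6
tool_pos: [0.5451, -0.0788, 0.2395]
tool_rot: [180.0, 0.0, 97.1]
force: [-0.0, 0.5, 0.1]
finger_gap: 0.0
```

```bash
cat >> h.py <<'E'
def fx(P=None):
    p=np.load('fx.npy'); P=bot.observe()['tool_pos'] if P is None else P
    c,s=np.cos(p[2]),np.sin(p[2]); d=np.array(P)[:2]-p[:2]
    return np.array([c*d[0]+s*d[1],-s*d[0]+c*d[1],P[2]])*1000
def st():
    o=bot.observe(); print('t',o['time_s'],'fix',fx().round(1),'rot',o['tool_rot'].round(2),'F',o['force'].round(1),'gap',round(o['finger_gap'],4))
E
python3 -c 'from h import *;st()'
```

```text
t 3.6 fix [  21.8 -186.   239.5] rot [1.7998e+02 1.0000e-02 9.7120e+01] F [-0.   0.5  0.1] gap 0.0
```

```bash
python3 -m creep '[-32,9,0,0.004,255, -32,9,0,0,255, 0,0,30,0,255, 0,0,40,0,255, 0,0,40,0,255, 0,0,40,0,255, 0,0,30,0,255, 0,0,15,0,255, 0,0,10,0,255, 0,0,0,0,255]'
python3 - <<'E'
from h import *
st(); im=snap('scene')[190:320,230:400]
cv2.imwrite('pics/s2.png',cv2.resize(im[:,:,::-1],None,fx=4.5,fy=4.5,interpolation=cv2.INTER_CUBIC))
E
```

```text
time_s: 4.85
tool_pos: [0.5706, -0.1379, 0.0345]
tool_rot: [180.0, 0.0, 96.7]
force: [0.2, -0.5, -0.3]
finger_gap: -0.0
t 4.85 fix [  40.  -247.8   34.5] rot [179.99   0.    96.74] F [ 0.2 -0.5 -0.3] gap -0.0
```

View pics/s2.png

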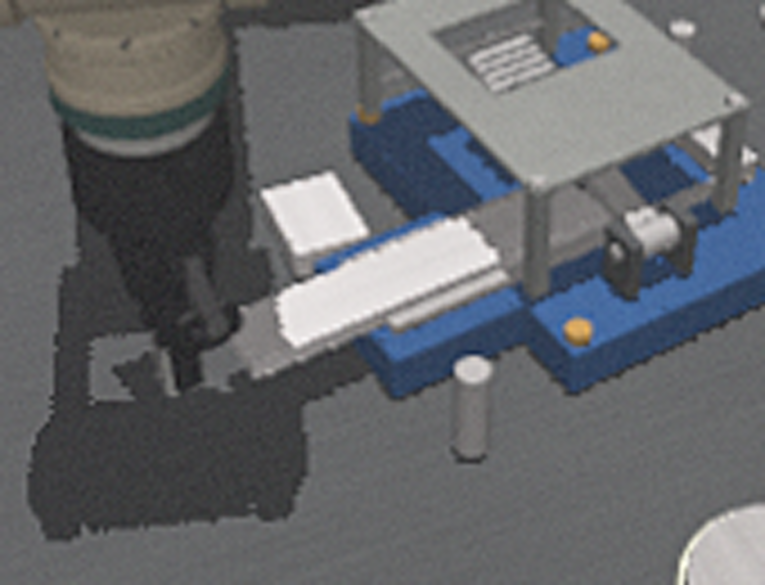

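The gripper stands at about (180,360), with a free gap to the bar tail at (255,350). I'll push now.

```bash
python3 -m creep '[8,0,0,0.003,255, 7,0,0,0,255, 5,0,0,0,255, 5,0,0,0,255, 5,0,0,0,255, 5,0,0,0,255, 5,0,0,0,255, 5,0,0,0,255, 5,0,0,0,255, 5,0,0,0,255]';python3 -c 'from h import *;st()'; python3 -m creep '[5,0,0,0,255, 4,0,0,0,255, 3,0,0,0,255, 2,0,0,0,255, 2,0,0,0,255, 0,0,0,0,255, 0,0,0,0,255,0,0,0,0,255,0,0,0,0,255,0,0,0,0,255]'; python3 -c 'from h import *;st()'
```

```text
time_s: 6.15
tool_pos: [0.5644, -0.0828, 0.0344]
tool_rot: [180.0, 0.0, 96.5]
force: [1.3, -4.2, 2.7]
finger_gap: -0.0
t 6.15 fix [  40.5 -192.3   34.4] rot [1.7998e+02 1.0000e-02 9.6530e+01] F [ 1.3 -4.2  2.7] gap -0.0
time_s: 7.4
tool_pos: [0.5623, -0.0669, 0.034]
tool_rot: [-180.0, -0.0, 96.5]
force: [0.4, -1.0, 1.0]
finger_gap: -0.0003
t 7.4 fix [  40.3 -176.3   34. ] rot [-1.7997e+02 -4.0000e-02  9.6540e+01] F [ 0.4 -1.   1. ] gap -0.0003
```

```bash
python3 -m creep '[1,0,0,0,255, 0,0,0,0,255, 1,0,0,0,255, 0,0,0,0,255, 1,0,0,0,255, 0,0,0,0,255,1,0,0,0,255,0,0,0,0,255,0,0,0,0,255,0,0,0,0,255]'; python3 -c 'from h import *;st()'
```

```text
time_s: 8.65
tool_pos: [0.5621, -0.0631, 0.0344]
tool_rot: [180.0, -0.0, 96.5]
force: [0.5, -0.9, 0.1]
finger_gap: 0.0002
t 8.65 fix [  40.5 -172.5   34.4] rot [ 1.7999e+02 -1.0000e-02  9.6530e+01] F [ 0.5 -0.9  0.1] gap 0.0002
```

```bash
python3 -m creep '[1,0,0,0,255, 0,0,0,0,255, 1,0,0,0,255, 0,0,0,0,255, 1,0,0,0,255, 0,0,0,0,255,0,0,0,0,255,0,0,0,0,255,0,0,0,0,255,0,0,0,0,255]'; python3 -c 'from h import *;st()'
```

```text
time_s: 9.9
tool_pos: [0.5621, -0.062, 0.0345]
tool_rot: [179.9, 0.2, 96.5]
force: [2.5, -8.6, -1.4]
finger_gap: 0.0001
t 9.9 fix [  40.7 -171.4   34.5] rot [179.95   0.19  96.48] F [ 2.5 -8.6 -1.4] gap 0.0001
```

The tool stalled 2 mm short of its command with about 9 N, which fits the stop. I'll press once more to confirm, then back off.

```bash
python3 -m creep '[1,0,0,0,255, 1,0,0,0,255, 0,0,0,0,255, 0,0,0,0,255, 0,0,0,0,255, 0,0,0,0,255,0,0,0,0,255,0,0,0,0,255,0,0,0,0,255,0,0,0,0,255]'; python3 -c 'from h import *;st()'
python3 -m creep '[-5,0,0,0,255, -10,0,0,0,255, -15,0,0,0,255, 0,0,-30,0,255, 0,0,-40,0,255, 0,0,-40,0,255,0,0,-30,0,255,0,0,-20,0,255,0,0,0,-0.171,255,0,0,0,-0.171,255]'
python3 - <<'E'
from h import *
st(); im=snap('top')[115:225,230:380]
cv2.imwrite('pics/t3.png',cv2.resize(im[:,:,::-1],None,fx=5.3,fy=5.3,interpolation=cv2.INTER_CUBIC))
E
```

```text
time_s: 11.15
tool_pos: [0.5623, -0.0619, 0.035]
tool_rot: [179.9, 0.4, 96.4]
force: [2.9, -16.7, -1.8]
finger_gap: -0.0
t 11.15 fix [  40.9 -171.3   35. ] rot [179.89   0.38  96.43] F [  2.9 -16.7  -1.8] gap -0.0
time_s: 12.4
tool_pos: [0.565, -0.0886, 0.1946]
tool_rot: [180.0, 0.0, 116.4]
force: [-0.5, 0.0, -0.3]
finger_gap: 0.0001
t 12.4 fix [  40.4 -198.1  194.6] rot [1.7997e+02 1.0000e-02 1.1644e+02] F [-0.5  0.  -0.3] gap 0.0001
```

View pics/t3.png

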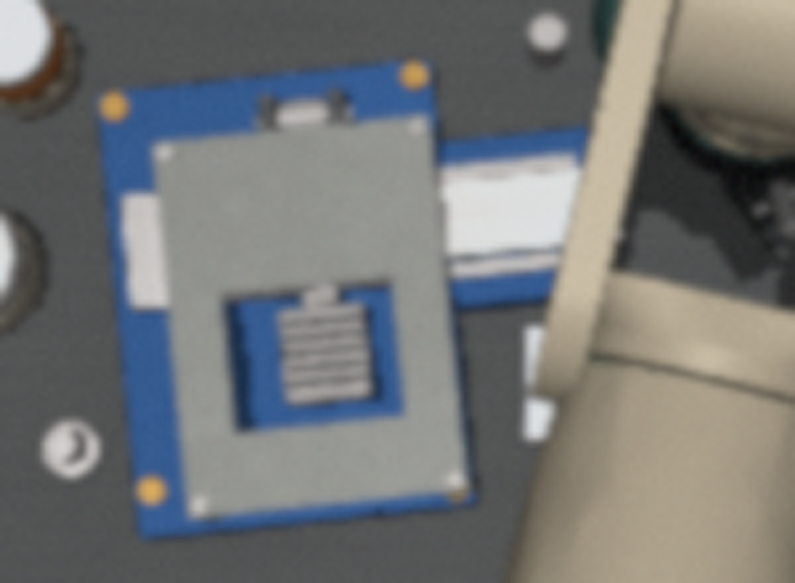

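The fixture and paddle (327,352) haven't moved. The arm hides the bar's tail, but the bar fills the visible channel as far as (580,210). I'm turning the jaw axis along the fixture's y and moving over the window.

```bash
python3 -m creep '[0,0,0,-0.17,255, 0,0,0,-0.17,255, 0,0,0,-0.17,255, 0,0,0,-0.17,255, 0,0,0,-0.17,255, 0,0,0,-0.17,255, 0,0,0,-0.17,255, 0,0,0,-0.04,255, 17,50,0,0,255, 17,50,0,0,255]'; python3 -m creep '[17,50,0,0,255, 17,50,0,0,255, 0,0,0,0,255, 0,0,0,0,255, 0,0,0,0,255, 0,0,0,0,255, 0,0,0,0,255, 0,0,0,0,255, 0,0,0,0,255, 0,0,0,0,255]'; python3 -c 'from h import *;st()'
```

```text
time_s: 13.7
tool_pos: [0.5191, 0.0078, 0.1941]
tool_rot: [180.0, -0.0, -173.6]
force: [1.0, 0.5, 0.6]
finger_gap: 0.0001
time_s: 14.95
tool_pos: [0.4744, 0.1029, 0.1943]
tool_rot: [180.0, 0.0, -173.4]
force: [-0.2, 0.1, 0.6]
finger_gap: 0.0
t 14.95 fix [-26.6   2.8 194.3] rot [ 1.800e+02  1.000e-02 -1.734e+02] F [-0.2  0.1  0.6] gap 0.0
```

```bash
python3 -m creep '[3,0,0,0,255, 0,0,10,0,255, 0,0,15,0,255, 0,0,15,0,255, 0,0,15,0,255, 0,0,10,0,255, 0,0,0,0,255, 0,0,0,0,255, 0,0,0,0,255, 0,0,0,0,255]'
python3 - <<'E'
from h import *
st(); im=snap('scene')[150:300,260:430]
cv2.imwrite('pics/s4.png',cv2.resize(im[:,:,::-1],None,fx=4,fy=4,interpolation=cv2.INTER_CUBIC))
p=fx;
E
```

```text
time_s: 16.2
tool_pos: [0.4716, 0.1025, 0.1297]
tool_rot: [180.0, 0.0, -173.4]
force: [-0.4, 0.5, -0.4]
finger_gap: 0.0002
t 16.2 fix [-29.4   2.8 129.7] rot [ 1.800e+02  5.000e-02 -1.734e+02] F [-0.4  0.5 -0.4] gap 0.0002
```

View pics/s4.png

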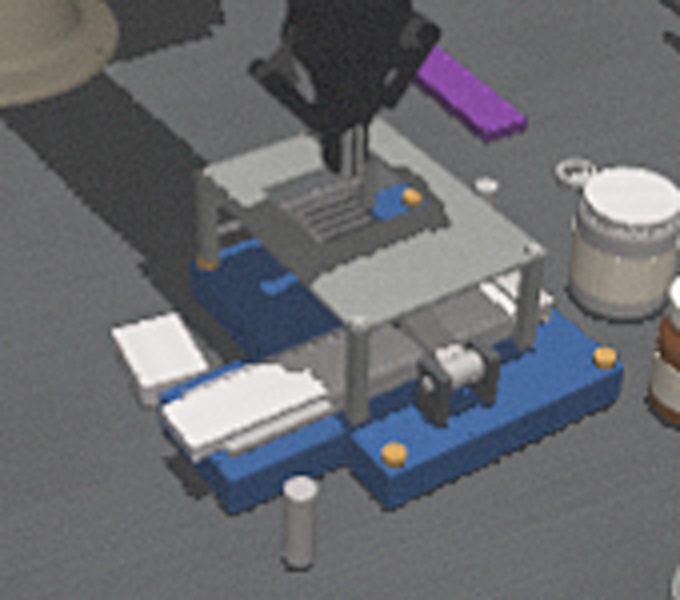

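The closed fingertips at (345,165) are over the window, and the wide knuckles are about 75 mm above the tips. The bar tail overhangs the tongue slightly at (185,440), as it should when home. I'll centre in y and descend.

```bash
python3 -m creep '[0,2,0,0,255, 0,0,8,0,255, 0,0,8,0,255, 0,0,8,0,255, 0,0,6,0,255, 0,0,4,0,255, 0,0,4,0,255, 0,0,4,0,255, 0,0,0,0,255, 0,0,0,0,255]'; python3 -c 'from h import *;st()'
```

```text
time_s: 17.5
tool_pos: [0.4712, 0.1045, 0.0872]
tool_rot: [180.0, 0.0, -173.4]
force: [-0.8, -0.1, 0.2]
finger_gap: 0.0001
t 17.5 fix [-29.6   4.8  87.2] rot [ 1.800e+02  1.000e-02 -1.734e+02] F [-0.8 -0.1  0.2] gap 0.0001
```

```bash
python3 -m creep '[0,0,3,0,255, 0,0,3,0,255, 0,0,3,0,255, 0,0,2,0,255, 0,0,2,0,255, 0,0,1,0,255, 0,0,1,0,255, 0,0,1,0,255, 0,0,1,0,255, 0,0,0,0,255]'; python3 -c 'from h import *;st()'; python3 -m creep '[0,0,1,0,255, 0,0,0,0,255, 0,0,1,0,255, 0,0,0,0,255, 0,0,1,0,255, 0,0,0,0,255, 0,0,0,0,255, 0,0,0,0,255, 0,0,0,0,255, 0,0,0,0,255]'; python3 -c 'from h import *;st()'
```

```text
time_s: 18.75
tool_pos: [0.4712, 0.1045, 0.0702]
tool_rot: [180.0, 0.0, -173.4]
force: [-0.5, -0.4, 1.6]
finger_gap: 0.0002
t 18.75 fix [-29.5   4.8  70.2] rot [ 1.800e+02  2.000e-02 -1.734e+02] F [-0.5 -0.4  1.6] gap 0.0002
time_s: 20.0
tool_pos: [0.4713, 0.1045, 0.0689]
tool_rot: [-180.0, 0.0, -173.4]
force: [-8.2, -1.3, 13.5]
finger_gap: 0.0004
t 20.0 fix [-29.5   4.8  68.9] rot [-1.800e+02  2.000e-02 -1.734e+02] F [-8.2 -1.3 13.5] gap 0.0004
```

It stopped hard at tip z = 60.9 mm with 13.5 N, so the lever is on its stop. I'm retracting straight up and then moving clear.

```bash
python3 -m creep '[0,0,-2,0,255, 0,0,-5,0,255, 0,0,-8,0,255, 0,0,-12,0,255, 0,0,-20,0,255, 0,0,-30,0,255, 0,0,-40,0,255, 0,0,-40,0,255, 0,0,0,0,255, 0,0,0,0,255]'; python3 -m creep '[0,40,0,0,255, 0,50,0,0,255, 0,50,0,0,255, 0,50,0,0,255, 0,50,0,0,255, 0,40,0,0,255, 0,0,0,0,255, 0,0,0,0,255, 0,0,0,0,255, 0,0,0,0,255]'
python3 - <<'E'
from h import *
st(); a=snap('top');b=snap('scene')
for q in('bar','paddle'):print(q,[(s[0],(fx(s[1])).round().tolist()) for s in spot('top',q)])
for c in('offcut','bolt','tin','wrench','drift','jar'): print(c,spot('top',c)[:1])
r=lambda im,f:cv2.resize(im[:,:,::-1],None,fx=f,fy=f,interpolation=cv2.INTER_CUBIC)
cv2.imwrite('pics/t5.png',r(a[115:225,230:380],5.3)); cv2.imwrite('pics/s5.png',r(b[150:300,260:430],4))
E
```

```text
time_s: 21.25
tool_pos: [0.471, 0.1045, 0.2241]
tool_rot: [180.0, -0.0, -173.4]
force: [0.0, 0.0, -0.0]
finger_gap: 0.0003
time_s: 22.5
tool_pos: [0.4393, 0.3819, 0.2244]
tool_rot: [180.0, 0.0, -173.5]
force: [-0.4, -0.0, 0.5]
finger_gap: -0.0
t 22.5 fix [-28.  284.  224.4] rot [ 1.8000e+02  1.0000e-02 -1.7347e+02] F [-0.4 -0.   0.5] gap -0.0
bar [(0.92, [-107.0, -357.0, 10.0]), (0.67, [45.0, -111.0, 42.0]), (0.62, [9.0, 8.0, 108.0]), (0.59, [-373.0, -406.0, 11.0]), (0.54, [-166.0, 237.0, 11.0])]
paddle [(0.93, [-22.0, 3.0, 58.0]), (0.48, [46.0, -109.0, 38.0]), (0.17, [-52.0, -124.0, 19.0])]
offcut [(0.6, [0.464, -0.025, 0.019], [336.0, 188.0])]
bolt []
tin [(0.66, [0.516, 0.289, 0.078], [222.0, 165.0])]
wrench [(0.63, [0.471, 0.353, -0.003], [204.0, 184.0])]
drift [(0.63, [0.644, -0.012, 0.054], [333.0, 122.0])]
jar []
```

View pics/t5.png

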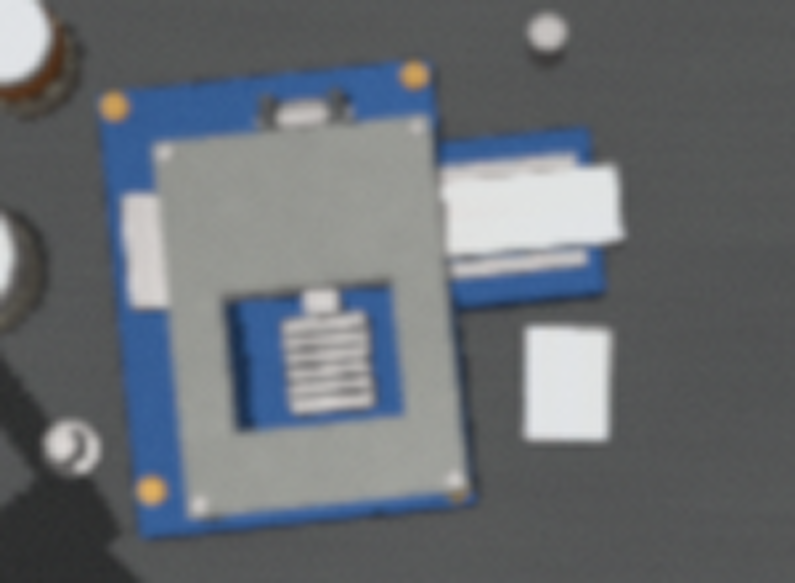

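View pics/s5.png

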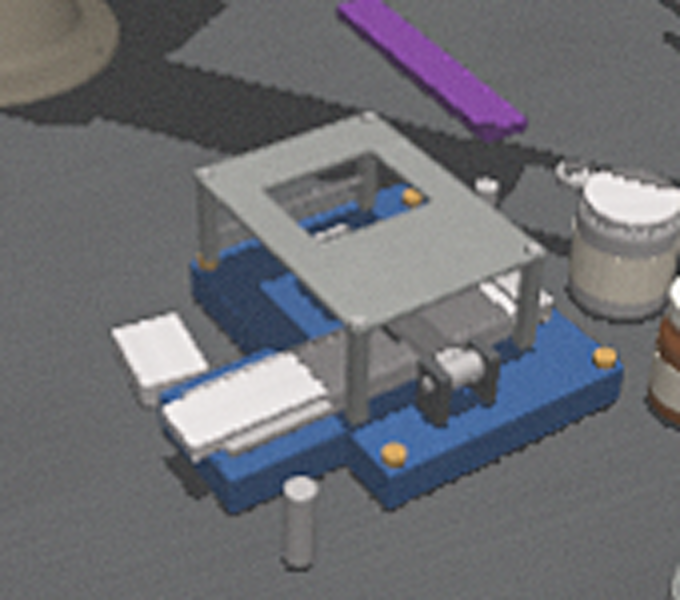

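The bar tail has moved from crop x of about 727 to 620, roughly 57 mm, which puts it at fixture y of about -160, so the bar is home. The paddle has dropped: the spotter puts it at z = 58 mm, and only a sliver of it now shows in the scene view at (330,232). The bystanders are in place, so I'm handing in.

```bash
python3 -c 'from h import *;bot.sign_off();print("ok")'
```

```text
the job is handed in; nothing more can be done
ok
```

The bar is home against the end stop, the hold-down lever is fully down, and the job is handed in. The robot's clock read about 23 s of the 43 s allowed. Sign-off reported no verdict, so the checks below are my own.

- **Bar:** I pushed it about 57 mm by its outer end with closed fingers. It then stalled: 5 mm more was commanded, it moved only about 1 mm, and the push force rose to 17 N. The last pictures put its tail at fixture y of about -160 mm, which is the home position.
- **Lever:** I pressed it through the window until the fingertips stopped at z = 60.9 mm (61 mm expected) with 13.5 N upward. Afterwards the network placed the paddle at about 58 mm, so it stayed down. I could not read the hinge angle directly.
- **Guard:** I saw no sign of contact. At full press there was a sideways force of about 8 N, which I took to be the tips rubbing on the paddle.
- **Bystanders:** The offcut, tin, wrench and drift are within about 5 mm of where they started. The network missed the bolt and jar in the last look, but both appear unmoved in the final top picture.
- **Robot:** It finished well clear of everything, with its tool about 0.22 m above the table and force readings near zero.

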